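Ease the press-fit cover off an optics mount with a pry bar

ROBOT

A 6-joint arm with a two-finger parallel gripper is mounted at the origin on a cart in front of the work surface, level with it; the furniture and walls round the work are solid. World frame = base frame: x ahead of the robot, y to its left, z up, the work surface at z = 0. Lengths are in m, angles in rad, forces in N, time in s.
With the tool pointing down it reaches from about 0.3 to 0.775 m from the base axis. Payload 14.6 kg.
Tool frame: the origin (TCP) lies midway between the tips of the shut fingers; the grasp point (between the pads) lies bot.pinch_z behind it (bot.pinch_z is the distance from the TCP to the grasp point, in m); z points along the fingers, y is the line along which they close (so a half turn about z gives the same grasp; the last joint's range is limited). The gripper opens to 85 mm and grips with 20 to 120 N. Pads are 22 mm wide; open, the fingers measure 114 mm over their backs; the gripper's body (76 mm by 85 mm) begins 54 mm behind the grasp point. The pads swing forward as they close: fully open they stand 13 mm farther back than shut.
Start: joints at [1.085, 0.3, 1.521, -0, 1.321, -0.067], TCP at [0.224, 0.502, 0.231] pointing down, gripper open.
Joint ranges: [-3.03, 3.03], [-0.79, 2.21], [0.23, 2.52], [-1.04, 4.18], [0, 3.07], [-2.55, 2.55]. Speed limits (rad/s): [2.22, 2.22, 2.57, 3.14, 3.14, 3.14].

INTERFACE

Orientations are given as a 3x3 rotation matrix whose columns are the frame's x, y, z axes.
In Python, from cell import monitor, camera, camera_model, job, nets, bot gives the robot as it stands.
- The arm moves only by the tool jog_arm, never from a script. Its arguments are lists of equal length, an entry for each row: "linear": the shift along the tool's x, y, z in cm, a list of three; "turn": the turn, a rotation vector about the tool's x, y, z in degrees, a list of three; "jaw": the gripper's target within -1 to 1 (shut at 1, half-way at 0, fully open at -1). A call has 1 to 12 rows; each row shifts and turns the commanded pose from where the row before left it, along the tool's axes as they then stand; what a row does not reach is not made up. A row lasts 1/8 s, in which the tool goes at most 62.5 mm and 10.7 degrees, less where a joint would pass 70% of its speed; a pose out of reach is approached as far as the arm can. A call is refused whole if a number of a shift passes 6.25 or a number of a turn 10.7, either way. A call with a gripper value outside its range is refused whole. The fingers move at their own pace and stop on an object; "newtons" is the grip in N (left out, the last holds). Time passes only in rows, so rows that do not move let the fingers close. It gives the time, the measured TCP pose, the force and the opening at its end, in the units of the state.
- monitor.state(): the state, without advancing time (a new reading comes with each control period).
- camera(name): name is "side" or "top" or "wrist"; returns (picture, depth): 420x560x3 uint8, blue, green, red; 420x560 float32, m along the optical axis (not along the pixel's ray), 0 where there is no reading.
- camera_model(name): a dict with "fov_y" (degrees; the focal length in pixels is half the picture's height over the tangent of half this angle, whatever the lens; pixels are square), "cx", "cy" (the principal point, pixels), "k1" (the pictures are not rectified: a ray, as slopes to the right and down, at radius r is drawn at 1 + k1 r^2 times it, then the intrinsics apply), "R" (3x3) and "t" (3): a world point X has camera coordinates R X + t. Camera axes: x right, y down, z forward; pixel columns grow to the right and rows downward; lengths in m; the calibration is good to about 2 mm. A picture is of the moment at which its call begins: read the wrist's pose just before it. camera_model takes no time and is no camera call; for the wrist camera it gives the pose at the moment of the call.
- job.close_job(): hands the job in, once; it reports no verdict.
Trained networks look in the newest picture that a camera, given by its name, has taken for a name from the list of things; names that differ only in an ending like _2 or _b are one class to them, and where a whole thing is asked for, a point or a joint stands for the part that bears it (a point fixed in the world has none). Each returns a list of dicts, best first, with "confidence" (0 to 1); they miss things now and then, are a little off and sometimes report something else, mostly with a low value. They report only what shows in the picture. A call takes as long as a camera call.
- nets.look_for(camera, thing): "xyz" ([x, y, z] in m, in the coordinates of the camera as it stood for that picture, good to about 4 mm: the middle of the surface that is visible of it).
- nets.cut_out(camera, thing): "pixels" (420x560 bool, what is visible of it).
The state is a dict: "clock": time; "qpos": joint angles; "joint_vel": joint speeds; "joint_torque": joint torques, N m; "eef_pos": TCP position; "ee_rot": TCP orientation; "contact_force": force on the tool from outside, world axes, zero at the start; "torque": the same for the moment, N m; "grip_width": finger opening in m.
Only numpy, scipy, OpenCV 4.12 (cv2) and the standard library are available. Lean on these libraries where they do the work, as an engineer would, in place of code of your own. Each camera call takes 0.05 s, during which the arm holds its last target. There are 200 camera calls.

TASK

Take the orange pry bar out of its rest, turn it onto its flat side so that its thin blade lies level, and with the blade work the blue press-fit cover up from the grey optics mount through the slots at the two ends of the seam, changing sides so that neither end ever gets more than 7 mm ahead of the other, until both ends stand about 10 mm up and level. Lift it only with the bar, never with the gripper. Then lay the bar down on the bench well clear of the mount, and leave the dish, box, can and torch as they are.

Things in the scene. Friction and masses are not known exactly. Their poses are not given: they have to be found in the camera images.
- lens_mount: Grey optics mount, 90 x 120 mm, fixed to the bench, with a blue cover pressed on top. Origin: centre of its underside, on the bench; z up; y along its 120 mm length towards the left slot. The seam between grey and blue is 46 mm up. At each end of the seam (y = +60, -60 mm; x = 0) is a pry slot 36 mm wide (x), 7 mm high (3.5 mm each side of the seam) and 47 mm deep (y), closed inside.
- cover: Blue cover, 90 x 120 x 28 mm, with a black-rimmed lens; home, its blue top is 74 mm and its lens rim 81 mm above the bench. Origin on the seam at the mount's +y end; axes as lens_mount when level. Press fit: an end rises only when wedged (about 5 N up, an 8 to 15 N push on the bar), pivoting about the other end, and stays where it is left.
- slot_left (a point): Mouth of the pry slot at the mount's +y end: on the seam plane of the fixed grey part, mid-width; axes as lens_mount. The bar goes in along -y here.
- slot_right (a point): Mouth of the pry slot at the mount's -y end, likewise. The bar goes in along +y here.
- cover_left (a point): Point of the blue cover that lies at slot_left when the cover is home: its height above slot_left is how far the +y end has risen (0 to 14 mm; either end may start up to 1.5 mm up).
- cover_right (a point): The same for the cover's -y end, over slot_right.
- tool_rest: Fixed black tool rest: plate 96 x 56 x 4 mm with four cheeks, each 10 x 10 mm, up to 19 mm above the bench, at x = +-37, y = +-17 mm, forming two 24 mm notches in line along x, in which the bar stands on its narrow edge. Origin: centre of its underside. 64 mm of the bar between the cheeks is free for the fingers.
- pry_bar_mid (a point): Centre of the loose double-ended pry bar, 190 mm long (x axis), 120 g. Orange handle: middle 90 mm, 36 mm wide (z axis), 20 mm thick (y axis). It starts on its narrow edge in the rest, z up, centre 22 mm above the bench; flat on the bench, its y axis is vertical (up or down) and its centre 10 mm up. Pushed sideways near its top, it tips over flat.
- bar_tip (a point): Middle of the tip edge at the bar's +x end (the other tip is 190 mm away, alike). Blades: steel, 50 mm long, 26 mm wide (z axis), thickness (y axis) tapering from 20 mm at the handle to 3 mm at the tip. They enter the slots only with the y axis vertical. With the tip d mm past the mouth that end is at 0.34 d - 4 mm (d = 27: 5 mm up; d = 41: 10 mm; it bottoms at 47: 12 mm).
- petri_dish: Clear petri dish, 90 mm wide, 14 mm high, loose bystander; origin under its centre.
- red_slide_box: Red slide box, 88 x 102 x 34 mm, loose bystander; origin under its centre.
- lens_can: White canister with a black lid, 40 mm wide, 64 mm high, loose bystander; origin under its centre.
- torch: Small chrome torch lying down, 31 x 81 x 31 mm, loose bystander; origin under its centre.

How it is judged:
By the outcome, as a careful person would: the job done as asked, in the order asked, and still so for the second after the job is handed in, with the robot touching nothing.
It also fails if it takes over 69 s, if anything falls off the work surface, if the arm or the gripper's body presses on something with over 40 N, if the wrist force passes 120 N, or if a joint passes its speed limit or range.

## Working session

There is one attempt and no reset: what is moved stays moved. The work goes in short steps, Python scripts to look and compute and a tool call to move; the robot and the scene stay as the last step left them, time stands still between calls to the robot, and variables do not carry over. Pictures are saved under pics/ and viewed, on a budget of 10 in all, crops included, one or two more only if the job needs it, and the job is handed in when it is done.

Besides the shell and the picture viewer there is one more tool, called after "Request:" by a JSON object that holds its "fn" and its "kwargs", one argument or row to a line. jog_arm: Moves the arm, as the interface text tells. Its arguments: {"type":"object","properties":{"linear":{"type":"array","items":{"type":"array","items":{"type":"number"}}},"turn":{"type":"array","items":{"type":"array","items":{"type":"number"}}},"jaw":{"type":"array","items":{"type":"number"}},"newtons":{"type":"number"}},"required":["linear","turn","jaw"]}

```bash
ls; mkdir -p pics; cat > h.py <<'E'
import numpy as np, cv2
from cell import monitor, camera, camera_model, job, nets, bot
def ray(m,u,v):
    f=210/np.tan(np.radians(m["fov_y"])/2)
    K=np.array([[f,0,m["cx"]],[0,f,m["cy"]],[0,0,1.]])
    p=np.array([[(u-m["cx"])/f,(v-m["cy"])/f]],float); q=p.copy()
    for _ in range(20): q=p/(1+m["k1"]*(q**2).sum(1,keepdims=True))
    return q[0]
def world(m,c): return np.array(m["R"]).T@(np.array(c)-np.array(m["t"]))
def px2w(m,u,v,d):
    q=ray(m,u,v); return world(m,[q[0]*d,q[1]*d,d])
def px2z(m,u,v,z):
    q=ray(m,u,v); R=np.array(m["R"]); o=-R.T@np.array(m["t"]); w=R.T@np.array([q[0],q[1],1]); return o+w*(z-o[2])/w[2]
def proj(m,X):
    c=np.array(m["R"])@np.array(X)+np.array(m["t"]); q=c[:2]/c[2]; f=210/np.tan(np.radians(m["fov_y"])/2)
    return q*(1+m["k1"]*(q@q))*f+[m["cx"],m["cy"]]
def cloud(m,d,mask):
    v,u=np.nonzero(mask&(d>0)); f=210/np.tan(np.radians(m["fov_y"])/2)
    p=np.stack([(u-m["cx"])/f,(v-m["cy"])/f],1); q=p.copy()
    for _ in range(20): q=p/(1+m["k1"]*(q**2).sum(1,keepdims=True))
    z=d[v,u]; c=np.c_[q*z[:,None],z]
    return (c-np.array(m["t"]))@np.array(m["R"])
E
python3 - <<'E'
from h import *
np.set_printoptions(precision=4,suppress=True)
print(bot.pinch_z, monitor.state())
ims=[]
for c in("top","side"):
    im,d=camera(c); m=camera_model(c); print(c,m); cv2.imwrite(f"pics/{c}0.png",im)
    for t in ["lens_mount","cover","slot_left","slot_right","cover_left","cover_right","tool_rest","pry_bar_mid","bar_tip","petri_dish","red_slide_box","lens_can","torch"]:
        r=nets.look_for(c,t); print(t,[(np.round(world(m,x["xyz"]),4),round(x["confidence"],2),np.round(proj(m,world(m,x["xyz"])))) for x in r[:2]])
E
```

```text
pics
0.0187 {'clock': 0.0, 'qpos': array([ 1.0854,  0.3005,  1.5216, -0.    ,  1.3207, -0.0666]), 'joint_vel': array([-0.    , -0.0006, -0.0007, -0.0018, -0.0004, -0.0001]), 'joint_torque': array([ -0.0014, -54.3481, -36.1806,  -0.0001,   0.0039,  -0.0001]), 'eef_pos': array([0.2236, 0.5023, 0.2307]), 'ee_rot': array([[-0.9136,  0.4067, -0.0005],
       [ 0.4067,  0.9136, -0.001 ],
       [ 0.0001, -0.0011, -1.    ]]), 'contact_force': array([-0.4044,  0.213 , -0.5412]), 'torque': array([0.023 , 0.0249, 0.024 ]), 'grip_width': 0.08534112901517224}
top {'fov_y': 57.863881541134795, 'cx': 277.76134361276564, 'cy': 212.53691463008605, 'k1': -0.08959217847301446, 'R': array([[ 0.0222, -0.9997,  0.0028],
       [-0.9898, -0.0224, -0.1406],
       [ 0.1406,  0.0004, -0.9901]]), 't': array([0.1007, 0.5861, 1.0075])}
lens_mount [(array([ 0.5731, -0.0354,  0.0762]), 0.58, array([334., 216.]))]
cover [(array([ 0.5808, -0.0436,  0.0785]), 0.69, array([337., 213.]))]
slot_left [(array([ 0.5749, -0.0413,  0.0744]), 0.91, array([336., 215.])), (array([0.5068, 0.3673, 0.0043]), 0.72, array([188., 2
[... 1634 characters left out ...]
4, -0.0483,  0.0698]), 0.91, array([316., 251.]))]
tool_rest [(array([0.5091, 0.3569, 0.0044]), 0.77, array([195., 195.])), (array([ 0.5635, -0.0515,  0.0767]), 0.33, array([314., 252.]))]
pry_bar_mid [(array([0.4932, 0.3687, 0.0319]), 0.63, array([187., 189.])), (array([ 0.5703, -0.0499,  0.0756]), 0.26, array([315., 251.]))]
bar_tip [(array([0.4967, 0.3665, 0.0318]), 0.76, array([188., 189.]))]
petri_dish [(array([ 0.7592,  0.1407, -0.0002]), 0.76, array([307., 188.]))]
red_slide_box [(array([ 0.7658, -0.0213,  0.0374]), 0.92, array([354., 209.]))]
lens_can [(array([0.3456, 0.1387, 0.0599]), 0.64, array([194., 265.]))]
torch [(array([ 0.3807, -0.1669,  0.0244]), 0.73, array([297., 349.]))]
```

```bash
python3 - <<'E'
from h import *
np.set_printoptions(precision=4,suppress=True)
# fit from colour in top & side
for c in("top","side"):
    im,d=camera(c); m=camera_model(c); hsv=cv2.cvtColor(im,cv2.COLOR_BGR2HSV); np.savez(f"{c}0.npz",im=im,d=d)
    H,S,V=hsv[...,0],hsv[...,1],hsv[...,2]
    orange=(H>6)&(H<20)&(S>150)&(V>120); blue=(H>95)&(H<125)&(S>110)&(V>60)
    for n,k,lo,hi in(("orange",orange,.028,.06),("blue",blue,.068,.09)):
        P=cloud(m,d,k); P=P[(P[:,2]>lo)&(P[:,2]<hi)]
        if len(P)<10: print(n,len(P)); continue
        r=cv2.minAreaRect((P[:,:2]*1000).astype(np.float32)); print(c,n,len(P),r,np.median(P[:,2]),np.percentile(P[:,2],[5,95]))
E
```

```text
top orange 219 ((647.1084594726562, 121.71273803710938), (550.5433349609375, 489.86962890625), 73.10138702392578) 0.03998294501055845 [0.0365 0.0429]
top blue 949 ((765.5172119140625, 65.95359802246094), (556.639892578125, 143.71356201171875), 30.511316299438477) 0.07461261075537028 [0.0713 0.0785]
side orange 147 ((509.3576965332031, 378.027587890625), (95.58232116699219, 18.479597091674805), 23.270811080932617) 0.03872898992952781 [0.0359 0.0409]
side blue 984 ((765.3696899414062, 64.40251159667969), (558.8992309570312, 139.90847778320312), 30.11165428161621) 0.07321592954905742 [0.0705 0.0757]
```

View pics/top0.png

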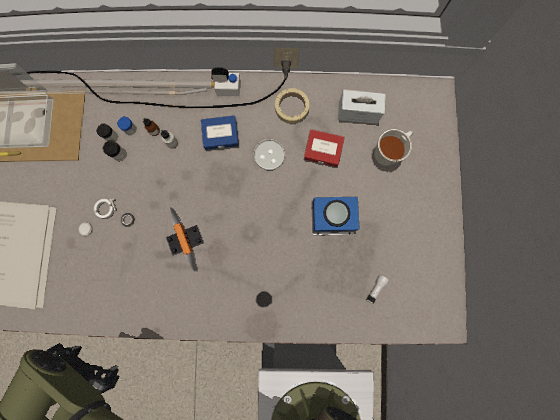

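View pics/side0.png

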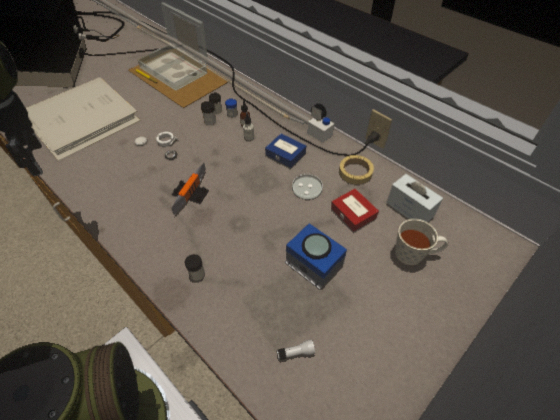

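The top view shows the mount at about (336,215), the bar in its rest at (184,240), the dish at (269,154), the box at (324,148), the can at (264,299) and the torch at (378,289). The side view agrees. Next I fit the bar and cover poses within those regions.

```bash
python3 - <<'E'
from h import *
np.set_printoptions(precision=4,suppress=True)
for c in("top","side"):
    D=np.load(f"{c}0.npz"); im,d=D["im"],D["d"]; m=camera_model(c); hsv=cv2.cvtColor(im,cv2.COLOR_BGR2HSV)
    H,S,V=hsv[...,0],hsv[...,1],hsv[...,2]
    orange=(H>4)&(H<22)&(S>140)&(V>90); blue=(H>95)&(H<125)&(S>110)&(V>40)
    for n,k,lo,hi,ctr in(("orange",orange,.034,.06,(.5,.37)),("blue",blue,.066,.08,(.575,-.04))):
        P=cloud(m,d,k); P=P[(P[:,2]>lo)&(P[:,2]<hi)&(np.hypot(P[:,0]-ctr[0],P[:,1]-ctr[1])<.1)]
        r=cv2.minAreaRect((P[:,:2]*1000).astype(np.float32)); print(c,n,len(P),r,np.median(P[:,2]))
        if n=="blue":
            A=np.c_[P[:,:2]-ctr,np.ones(len(P))]; print("plane",np.linalg.lstsq(A,P[:,2],rcond=None)[0])
        else:
            e=np.linalg.svd(P[:,:2]-P[:,:2].mean(0),full_matrices=False)[2][0]; print(P.mean(0),np.degrees(np.arctan2(e[1],e[0])))
    # bar full extent
    P=cloud(m,d,np.ones(d.shape,bool)); P=P[(np.hypot(P[:,0]-.5,P[:,1]-.37)<.11)&(P[:,2]>.024)]
    r=cv2.minAreaRect((P[:,:2]*1000).astype(np.float32)); print(c,"bar",len(P),r)
E
```

```text
top orange 223 ((505.91986083984375, 377.087890625), (87.59595489501953, 19.937685012817383), 23.528715133666992) 0.03987296967708538
[0.5058 0.3765 0.0398] -156.2401113172348
top blue 902 ((580.9204711914062, -41.52027130126953), (89.28411865234375, 119.51810455322266), 2.411541700363159) 0.07460517825220794
plane [0.0073 0.0029 0.0746]
top bar 433 ((505.058837890625, 376.4132080078125), (189.29701232910156, 20.55419158935547), 23.376216888427734)
side orange 156 ((505.873046875, 376.3703918457031), (87.91632080078125, 18.791135787963867), 23.819704055786133) 0.03853013178359351
[0.505  0.375  0.0384] -156.6061703436465
side blue 970 ((579.8203125, -43.48480987548828), (89.9147720336914, 119.15689086914062), 2.4459738731384277) 0.07319049405664976
plane [0.0051 0.007  0.0732]
side bar 366 ((507.4205017089844, 375.8772888183594), (188.53732299804688, 20.89223289489746), 23.17934226989746)
```

```bash
cat >> h.py <<'E'
import json
def plan(wps, jaw, hold=0):
    """wps: list of (xyz, xangle_deg or None, rows); prints jog rows, tool down"""
    s=monitor.state(); p=s["eef_pos"].copy(); R=s["ee_rot"]; a=np.degrees(np.arctan2(R[1,0],R[0,0]))
    print("at",s["clock"],p.round(4),round(a,2),"tilt",R[:2,2].round(4),"w",round(s["grip_width"],4),"F",s["contact_force"].round(1)); L=[];T=[]
    for q,b,n in wps:
        b=a if b is None else b; q=np.array(q,float); da=(b-a+180)%360-180; p0,a0=p.copy(),a
        for i in range(n):
            tgt=p0+(q-p0)*(i+1)/n; c,s_=np.cos(np.radians(a)),np.sin(np.radians(a)); dp=(tgt-p)*100
            l=np.round([c*dp[0]+s_*dp[1], s_*dp[0]-c*dp[1], -dp[2]],2); t=np.round(-da/n,1)
            L.append(l.tolist());T.append([0,0,float(t)])
            p=p+np.array([c*l[0]+s_*l[1], s_*l[0]-c*l[1], -l[2]])/100; a-=t
    for _ in range(hold): L.append([0,0,0]);T.append([0,0,0])
    print("end",p.round(4),round(a,2)); print(len(L)); print(json.dumps(L)); print(json.dumps(T))
E
python3 -c "
from h import *
plan([((.506,.3765,.10),203.5,9)],-1,1)"
```

```text
at 1.5 [0.2237 0.5025 0.2313] 156.0 tilt [0. 0.] w 0.0853 F [ 1.2 -0.5 -0.2]
end [0.506  0.3765 0.1   ] 203.7
10
[[-3.43, -0.0, 1.46], [-3.42, -0.32, 1.46], [-3.38, -0.64, 1.46], [-3.3, -0.94, 1.46], [-3.2, -1.25, 1.45], [-3.08, -1.53, 1.46], [-2.91, -1.82, 1.46], [-2.74, -2.07, 1.46], [-2.54, -2.32, 1.46], [0, 0, 0]]
[[0, 0, -5.3], [0, 0, -5.3], [0, 0, -5.3], [0, 0, -5.3], [0, 0, -5.3], [0, 0, -5.3], [0, 0, -5.3], [0, 0, -5.3], [0, 0, -5.3], [0, 0, 0]]
```

Request:
{"fn": "jog_arm", "kwargs": {
  "linear": [
    [-3.43,0,1.46],
    [-3.42,-0.32,1.46],
    [-3.38,-0.64,1.46],
    [-3.3,-0.94,1.46],
    [-3.2,-1.25,1.45],
    [-3.08,-1.53,1.46],
    [-2.91,-1.82,1.46],
    [-2.74,-2.07,1.46],
    [-2.54,-2.32,1.46],
    [0,0,0]
  ],
  "turn": [
    [0,0,-5.3],
    [0,0,-5.3],
    [0,0,-5.3],
    [0,0,-5.3],
    [0,0,-5.3],
    [0,0,-5.3],
    [0,0,-5.3],
    [0,0,-5.3],
    [0,0,-5.3],
    [0,0,0]
  ],
  "jaw": [-1,-1,-1,-1,-1,-1,-1,-1,-1,-1]
}}

```text
clock: 2.75
eef_pos: [0.5071, 0.375, 0.0985]
ee_rot: [[-0.916, -0.401, -0.002], [-0.401, 0.916, -0.001], [0.002, -0.0, -1.0]]
contact_force: [-0.3, 0.5, -0.0]
grip_width: 0.0854
```

```bash
python3 - <<'E'
from h import *
np.set_printoptions(precision=4,suppress=True)
im,d=camera("wrist"); m=camera_model("wrist"); cv2.imwrite("pics/w1.png",im)
hsv=cv2.cvtColor(im,cv2.COLOR_BGR2HSV); H,S,V=hsv[...,0],hsv[...,1],hsv[...,2]
P=cloud(m,d,(H>4)&(H<22)&(S>140)&(V>60)); Q=P[(P[:,2]>.033)&(P[:,2]<.045)]
print(len(P),len(Q)); print(cv2.minAreaRect((Q[:,:2]*1000).astype(np.float32)),np.median(Q[:,2]))
plan([((.506,.3765,.012),203.5,5)],-1)
E
```

```text
3156 3111
((506.3719482421875, 379.6318664550781), (90.48038482666016, 19.702903747558594), 23.059274673461914) 0.0410827736482129
at 2.8 [0.5063 0.3759 0.0993] -156.41 tilt [-0.001  -0.0006] w 0.0852 F [-0.7 -0.3  1.2]
end [0.5061 0.3765 0.012 ] -156.41
5
[[0.0, 0.01, 1.75], [0.0, 0.02, 1.74], [0.0, 0.01, 1.75], [0.0, 0.01, 1.74], [0.0, 0.01, 1.75]]
[[0, 0, 0.0], [0, 0, 0.0], [0, 0, 0.0], [0, 0, 0.0], [0, 0, 0.0]]
```

View pics/w1.png

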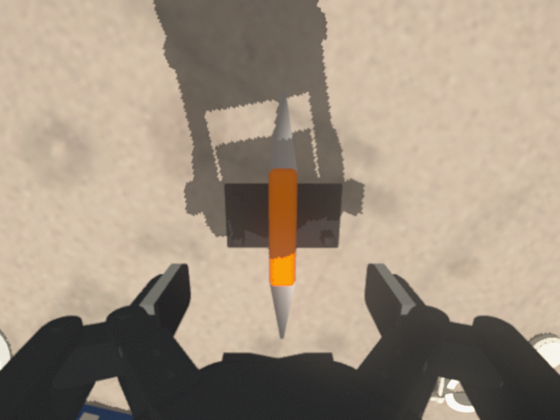

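The wrist view shows the bar at (283,225), aligned with the tool and centred between the fingers at about (175,290) and (385,290). I descend and grip.

Request:
{"fn": "jog_arm", "kwargs": {
  "linear": [
    [0,0.1,1.75],
    [0,0.1,1.75],
    [0,0,1.75],
    [0,0,1.75],
    [0,0,1.75],
    [0,0,0],
    [0,0,0],
    [0,0,0],
    [0,0,0],
    [0,0,0]
  ],
  "turn": [
    [0,0,0],
    [0,0,0],
    [0,0,0],
    [0,0,0],
    [0,0,0],
    [0,0,0],
    [0,0,0],
    [0,0,0],
    [0,0,0],
    [0,0,0]
  ],
  "jaw": [-1,-1,-1,-1,-1,1,1,1,1,1],
  "newtons": 60
}}

```text
clock: 4.05
eef_pos: [0.5056, 0.3786, 0.0133]
ee_rot: [[-0.916, -0.402, 0.001], [-0.402, 0.916, 0.001], [-0.001, 0.0, -1.0]]
contact_force: [-0.5, 0.1, 6.4]
grip_width: 0.0189
```

```bash
python3 -c "
from h import *
plan([((.506,.378,.09),None,3),((.50,.215,.09),92.4,11)],1)"
```

```text
at 4.05 [0.5056 0.3786 0.0133] -156.29 tilt [0.0013 0.0008] w 0.0189 F [-0.5  0.1  6.4]
end [0.5   0.215 0.09 ] -267.39
14
[[-0.0, -0.02, -2.56], [-0.01, -0.03, -2.55], [-0.0, -0.02, -2.56], [0.65, -1.34, 0.0], [0.4, -1.42, 0.0], [0.14, -1.48, 0.0], [-0.11, -1.48, 0.0], [-0.38, -1.43, 0.0], [-0.62, -1.35, 0.0], [-0.84, -1.22, 0.0], [-1.05, -1.05, 0.0], [-1.21, -0.85, 0.0], [-1.35, -0.62, 0.0], [-1.43, -0.38, 0.0]]
[[0, 0, -0.0], [0, 0, -0.0], [0, 0, -0.0], [0, 0, 10.1], [0, 0, 10.1], [0, 0, 10.1], [0, 0, 10.1], [0, 0, 10.1], [0, 0, 10.1], [0, 0, 10.1], [0, 0, 10.1], [0, 0, 10.1], [0, 0, 10.1], [0, 0, 10.1]]
```

Request:
{"fn": "jog_arm", "kwargs": {
  "linear": [
    [0,0,-2.56],
    [0,0,-2.56],
    [0,0,-2.56],
    [0.65,-1.34,0],
    [0.4,-1.42,0],
    [0.14,-1.48,0],
    [-0.11,-1.48,0],
    [-0.38,-1.43,0],
    [-0.62,-1.35,0],
    [-0.84,-1.22,0],
    [-1.05,-1.05,0],
    [-1.21,-0.85,0]
  ],
  "turn": [
    [0,0,0],
    [0,0,0],
    [0,0,0],
    [0,0,10.1],
    [0,0,10.1],
    [0,0,10.1],
    [0,0,10.1],
    [0,0,10.1],
    [0,0,10.1],
    [0,0,10.1],
    [0,0,10.1],
    [0,0,10.1]
  ],
  "jaw": [1,1,1,1,1,1,1,1,1,1,1,1]
}}

```text
clock: 5.55
eef_pos: [0.5001, 0.2444, 0.0892]
ee_rot: [[-0.382, 0.924, -0.0], [0.924, 0.382, -0.0], [0.0, -0.0, -1.0]]
contact_force: [-0.0, 0.0, -0.7]
grip_width: 0.0192
```

```bash
python3 -c "
from h import *
plan([((.50,.215,.06),92.4,3),((.50,.215,.0105),92.4,5)],1)"
```

```text
at 5.55 [0.5001 0.2444 0.0892] 112.47 tilt [-0.0002 -0.0001] w 0.0192 F [-0.   0.  -0.7]
end [0.5    0.2149 0.0105] 92.37
8
[[-0.9, -0.38, 0.97], [-0.95, -0.27, 0.98], [-0.97, -0.16, 0.97], [0.0, 0.0, 0.99], [0.0, 0.0, 0.99], [0.0, 0.0, 0.99], [0.0, 0.0, 0.99], [0.0, 0.0, 0.99]]
[[0, 0, 6.7], [0, 0, 6.7], [0, 0, 6.7], [0, 0, -0.0], [0, 0, -0.0], [0, 0, -0.0], [0, 0, -0.0], [0, 0, -0.0]]
```

Request:
{"fn": "jog_arm", "kwargs": {
  "linear": [
    [-0.9,-0.38,0.97],
    [-0.95,-0.27,0.98],
    [-0.97,-0.16,0.97],
    [0,0,0.99],
    [0,0,0.99],
    [0,0,0.99],
    [0,0,0.99],
    [0,0,0.99],
    [0,0,0]
  ],
  "turn": [
    [0,0,6.7],
    [0,0,6.7],
    [0,0,6.7],
    [0,0,0],
    [0,0,0],
    [0,0,0],
    [0,0,0],
    [0,0,0],
    [0,0,0]
  ],
  "jaw": [1,1,1,1,1,1,1,1,1]
}}

```text
clock: 6.68
eef_pos: [0.5001, 0.2155, 0.0099]
ee_rot: [[-0.048, 0.999, -0.001], [0.999, 0.048, -0.0], [-0.0, -0.001, -1.0]]
contact_force: [-0.3, 0.1, -1.0]
grip_width: 0.019
```

Request:
{"fn": "jog_arm", "kwargs": {
  "linear": [
    [0,0,0],
    [0,0,0],
    [0,0,0],
    [0,0,0],
    [0,0,0],
    [0,0,-0.4],
    [0,1,0],
    [0,1,0],
    [0,0.8,0],
    [0,0.5,0],
    [0,0.5,0],
    [0,0.5,0]
  ],
  "turn": [
    [0,0,0],
    [0,0,0],
    [0,0,0],
    [0,0,0],
    [0,0,0],
    [0,0,0],
    [0,0,0],
    [0,0,0],
    [0,0,0],
    [0,0,0],
    [0,0,0],
    [0,0,0]
  ],
  "jaw": [-1,-1,-1,-1,-1,-1,-1,-1,-1,-1,-1,-1]
}}

```text
clock: 8.18
eef_pos: [0.5435, 0.2176, 0.0146]
ee_rot: [[-0.047, 0.999, -0.0], [0.999, 0.047, -0.0], [-0.0, -0.0, -1.0]]
contact_force: [-0.3, -0.4, -0.2]
grip_width: 0.0854
```

Request:
{"fn": "jog_arm", "kwargs": {
  "linear": [
    [0,0.4,0],
    [0,0.4,0],
    [0,0.4,0],
    [0,0,0],
    [0,-0.4,-2],
    [0,0,-2],
    [0,0,-2],
    [0,0,0]
  ],
  "turn": [
    [0,0,0],
    [0,0,0],
    [0,0,0],
    [0,0,0],
    [0,0,0],
    [0,0,0],
    [0,0,0],
    [0,0,0]
  ],
  "jaw": [-1,-1,-1,-1,-1,-1,-1,-1]
}}

```text
clock: 9.18
eef_pos: [0.5522, 0.2182, 0.0766]
ee_rot: [[-0.047, 0.999, 0.003], [0.999, 0.047, 0.001], [0.001, 0.003, -1.0]]
contact_force: [0.1, -0.2, -0.4]
grip_width: 0.0858
```

```bash
cat >> h.py <<'E'
def barfind(name="wrist",save=None,lo=.012,hi=.03):
    im,d=camera(name); m=camera_model(name)
    if save: cv2.imwrite(save,im)
    hsv=cv2.cvtColor(im,cv2.COLOR_BGR2HSV); H,S,V=hsv[...,0],hsv[...,1],hsv[...,2]
    P=cloud(m,d,(H>4)&(H<22)&(S>140)&(V>60)); Q=P[(P[:,2]>lo)&(P[:,2]<hi)]
    print(len(P),len(Q),cv2.minAreaRect((Q[:,:2]*1000).astype(np.float32)),np.percentile(Q[:,2],[5,50,95]).round(4)); return im,d,m
E
python3 -c "
from h import *
barfind(save='pics/w2.png')
plan([],1)"
```

```text
5165 5153 ((527.118896484375, 216.44261169433594), (36.157352447509766, 87.79756164550781), 2.6181087493896484) [0.0173 0.0191 0.0202]
at 9.225 [0.5516 0.218  0.0752] 92.7 tilt [0.0013 0.0004] w 0.0852 F [ 0.3  0.5 -0.7]
end [0.5516 0.218  0.0752] 92.7
0
[]
[]
```

View pics/w2.png

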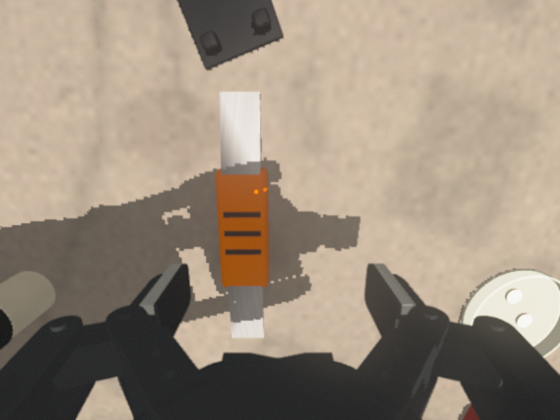

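The bar lies flat at (243,225) with its broad face up. Its centre is (0.527, 0.2165) with a yaw of 92.6°. I grip it across its width.

```bash
python3 -c "
from h import *
plan([((.527,.2165,.04),92.6,3),((.527,.2165,-.001),92.6,4)],1,4)"
```

```text
at 9.225 [0.5516 0.218  0.0752] 92.7 tilt [0.0013 0.0004] w 0.0852 F [ 0.3  0.5 -0.7]
end [ 0.527   0.2165 -0.001 ] 92.7
11
[[-0.01, -0.82, 1.17], [-0.01, -0.82, 1.18], [-0.01, -0.82, 1.17], [-0.0, -0.0, 1.03], [-0.0, -0.0, 1.02], [-0.0, -0.0, 1.03], [-0.0, -0.0, 1.02], [0, 0, 0], [0, 0, 0], [0, 0, 0], [0, 0, 0]]
[[0, 0, 0.0], [0, 0, 0.0], [0, 0, 0.0], [0, 0, 0.0], [0, 0, 0.0], [0, 0, 0.0], [0, 0, 0.0], [0, 0, 0], [0, 0, 0], [0, 0, 0], [0, 0, 0]]
```

Request:
{"fn": "jog_arm", "kwargs": {
  "linear": [
    [0,-0.82,1.17],
    [0,-0.82,1.18],
    [0,-0.82,1.17],
    [0,0,1.03],
    [0,0,1.02],
    [0,0,1.03],
    [0,0,1.02],
    [0,0,0],
    [0,0,0],
    [0,0,0],
    [0,0,0]
  ],
  "turn": [
    [0,0,0],
    [0,0,0],
    [0,0,0],
    [0,0,0],
    [0,0,0],
    [0,0,0],
    [0,0,0],
    [0,0,0],
    [0,0,0],
    [0,0,0],
    [0,0,0]
  ],
  "jaw": [-0.4,-0.4,-0.4,-0.4,-0.4,-0.4,-0.4,1,1,1,1],
  "newtons": 110
}}

```text
clock: 10.6
eef_pos: [0.5275, 0.2169, -0.0005]
ee_rot: [[-0.047, 0.999, 0.002], [0.999, 0.047, 0.001], [0.001, 0.002, -1.0]]
contact_force: [-1.9, -0.4, 7.7]
grip_width: 0.0342
```

```bash
python3 -c "
from h import *
plan([],1)"
```

```text
at 10.6 [ 5.275e-01  2.169e-01 -5.000e-04] 92.7 tilt [0.0019 0.0006] w 0.0342 F [-1.9 -0.4  7.7]
end [ 5.275e-01  2.169e-01 -5.000e-04] 92.7
0
[]
[]
```

```bash
python3 -c "
from h import *
plan([((.53,.21,.0355),92.4,3),((.5732,.1274,.0355),92.4,4)],1,1)"
```

```text
at 10.6 [ 5.275e-01  2.169e-01 -5.000e-04] 92.7 tilt [0.0019 0.0006] w 0.0342 F [-1.9 -0.4  7.7]
end [0.5732 0.1274 0.0355] 92.4
8
[[-0.24, 0.07, -1.2], [-0.23, 0.08, -1.2], [-0.24, 0.07, -1.2], [-2.11, 0.99, 0.0], [-2.1, 1.0, 0.0], [-2.11, 0.99, 0.0], [-2.11, 0.99, 0.0], [0, 0, 0]]
[[0, 0, 0.1], [0, 0, 0.1], [0, 0, 0.1], [0, 0, 0.0], [0, 0, 0.0], [0, 0, 0.0], [0, 0, 0.0], [0, 0, 0]]
```

Request:
{"fn": "jog_arm", "kwargs": {
  "linear": [
    [-0.24,0.07,-1.2],
    [-0.23,0.08,-1.2],
    [-0.24,0.07,-1.2],
    [-2.11,0.99,0],
    [-2.1,1,0],
    [-2.11,0.99,0],
    [-2.11,0.99,0],
    [0,0,0]
  ],
  "turn": [
    [0,0,0.1],
    [0,0,0.1],
    [0,0,0.1],
    [0,0,0],
    [0,0,0],
    [0,0,0],
    [0,0,0],
    [0,0,0]
  ],
  "jaw": [1,1,1,1,1,1,1,1]
}}

```text
clock: 11.6
eef_pos: [0.573, 0.126, 0.0349]
ee_rot: [[-0.04, 0.999, 0.001], [0.999, 0.04, 0.0], [-0.0, 0.001, -1.0]]
contact_force: [-0.6, 0.8, 0.2]
grip_width: 0.0341
```

```bash
python3 - <<'E'
from h import *
np.set_printoptions(precision=4,suppress=True)
plan([],1)
im,d,m=barfind("wrist","pics/w3.png",.03,.07)
hsv=cv2.cvtColor(im,cv2.COLOR_BGR2HSV);H,S,V=hsv[...,0],hsv[...,1],hsv[...,2]
P=cloud(m,d,(H>95)&(H<125)&(S>110)&(V>40)); P=P[(P[:,2]>.065)&(P[:,2]<.085)]; P=P[np.hypot(P[:,0]-.58,P[:,1]+.04)<.1]; print("blue",len(P),P.min(0) if len(P) else 0,P.max(0) if len(P) else 0)
barfind("top",None,.04,.07)
im2,_,_=barfind("side",None,.04,.07)
u,v=proj(camera_model("side"),[.575,.06,.05]).astype(int)
c=im2[v-75:v+75,u-100:u+100]; a=cv2.resize(c,(800,600),interpolation=cv2.INTER_CUBIC)
b=cv2.resize(im,(533,400)); cv2.imwrite("pics/s3.png",a)
E
```

```text
at 11.6 [0.573  0.126  0.0349] 92.29 tilt [0.0006 0.    ] w 0.0341 F [-0.6  0.8  0.2]
end [0.573  0.126  0.0349] 92.29
0
[]
[]
10568 10492 ((572.6803588867188, 129.09454345703125), (36.06534194946289, 82.9907455444336), 2.268659830093384) [0.0544 0.0557 0.0567]
blue 0 0 0
515 490 ((791.1243286132812, 132.0541534423828), (739.0496215820312, 66.61090850830078), 87.42887115478516) [0.0491 0.0557 0.059 ]
2943 582 ((686.197509765625, 134.52610778808594), (728.4654541015625, 261.4630126953125), 88.37060546875) [0.0483 0.0543 0.057 ]
```

View pics/w3.png

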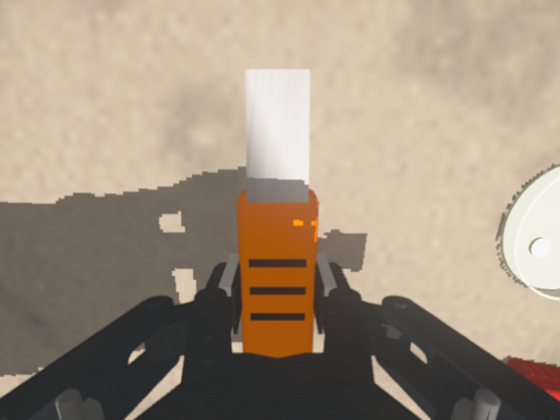

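View pics/s3.png

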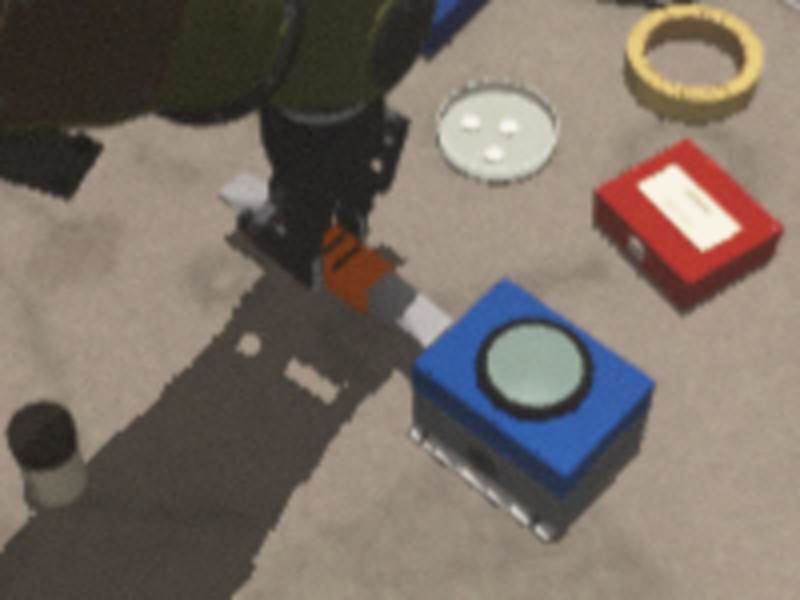

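The wrist view shows the bar level and its +y tip edge at row 69, columns 246–309. The side view shows the -y tip in front of the mount's left end. I measure the tip position from this picture before inserting.

```bash
python3 - <<'E'
from h import *
np.set_printoptions(precision=4,suppress=True)
im,d=camera("wrist"); m=camera_model("wrist")
s=monitor.state(); print(s["eef_pos"],s["ee_rot"][:,0])
g=im[40:100,278].astype(int).sum(1); r=40+np.argmax(np.abs(np.diff(g)))+0.5; print(r)
for u in(246,278,309): print(px2z(m,u,r,.0472))
Z=lambda v: np.median(d[v-2:v+3,265:292]); 
for v in(80,110,150,230): print(v,px2w(m,278,v,Z(v)))
E
```

```text
[0.5721 0.1278 0.0346] [-0.0426  0.9991  0.0001]
68.5
[0.5559 0.2211 0.0472]
[0.5687 0.2216 0.0472]
[0.5812 0.2221 0.0472]
80 [0.5689 0.2172 0.0477]
110 [0.5694 0.2056 0.0496]
150 [0.5701 0.1897 0.052 ]
230 [0.5715 0.156  0.0556]
```

Request:
{"fn": "jog_arm", "kwargs": {
  "linear": [
    [-1.2,0,-0.06],
    [-1.2,0.05,0],
    [0,0,0],
    [-0.4,0,-0.05],
    [-0.4,0,-0.07],
    [0,0,0]
  ],
  "turn": [
    [0,0,0],
    [0,0,0],
    [0,0,0],
    [0,0,0],
    [0,0,0],
    [0,0,0]
  ],
  "jaw": [1,1,1,1,1,1]
}}

```text
clock: 12.55
eef_pos: [0.5743, 0.0956, 0.0363]
ee_rot: [[-0.042, 0.999, 0.0], [0.999, 0.042, 0.001], [0.001, 0.0, -1.0]]
contact_force: [0.7, 3.9, 0.3]
grip_width: 0.0338
```

```bash
cat >> h.py <<'E'
def cover(c="top",n=1):
    im,d=camera(c); m=camera_model(c); hsv=cv2.cvtColor(im,cv2.COLOR_BGR2HSV); H,S,V=hsv[...,0],hsv[...,1],hsv[...,2]
    P=cloud(m,d,(H>95)&(H<125)&(S>110)&(V>40)); P=P[(P[:,2]>.067)&(P[:,2]<.095)]; P=P[(abs(P[:,0]-.5803)<.05)&(abs(P[:,1]+.0425)<.068)]
    y=(P[:,:2]-[.5803,-.0425])@np.array([-.0419,.9991]); x=(P[:,:2]-[.5803,-.0425])@np.array([.9991,.0419])
    A=np.c_[x,y,np.ones(len(P))]; k=np.ones(len(P),bool)
    for _ in range(4):
        f=np.linalg.lstsq(A[k],P[k,2],rcond=None)[0]; k=abs(A@f-P[:,2])<.003
    print(c,len(P),k.sum(),"L",((f[2]+.06*f[1]-.074)*1e3).round(2),"R",((f[2]-.06*f[1]-.074)*1e3).round(2),"xs",f[0].round(4))
E
python3 - <<'E'
from h import *
plan([],1)
s=monitor.state(); print(s["ee_rot"].round(4),s["torque"].round(2))
cover("top");cover("top");cover("side");cover("side")
E
```

```text
at 12.55 [0.5743 0.0956 0.0363] 92.42 tilt [0.0001 0.0006] w 0.0338 F [0.7 3.9 0.3]
end [0.5743 0.0956 0.0363] 92.42
0
[]
[]
[[-4.220e-02  9.991e-01  1.000e-04]
 [ 9.991e-01  4.220e-02  6.000e-04]
 [ 6.000e-04  2.000e-04 -1.000e+00]] [0.53 0.07 0.01]
top 770 668 L 1.95 R 0.54 xs 0.0006
top 769 656 L 1.96 R 0.45 xs 0.0043
side 997 894 L 0.5 R -1.19 xs 0.0021
side 1000 898 L 0.44 R -0.94 xs 0.0009
```

Request:
{"fn": "jog_arm", "kwargs": {
  "linear": [
    [-0.3,0,-0.06],
    [-0.3,0,-0.05],
    [-0.2,0,-0.04],
    [-0.2,0,-0.03],
    [0,0,0]
  ],
  "turn": [
    [0,0,0],
    [0,0,0],
    [0,0,0],
    [0,0,0],
    [0,0,0]
  ],
  "jaw": [1,1,1,1,1]
}}

```text
clock: 13.38
eef_pos: [0.5746, 0.0857, 0.038]
ee_rot: [[-0.042, 0.999, -0.0], [0.999, 0.042, 0.001], [0.001, 0.0, -1.0]]
contact_force: [-0.7, 6.3, -0.0]
grip_width: 0.0339
```

```bash
cat >> h.py <<'E'
def bench(c):
    im,d=camera(c); m=camera_model(c); P=cloud(m,d,np.ones(d.shape,bool))
    Q=P[(np.hypot(P[:,0]-.58,P[:,1]+.04)<.16)&(abs(P[:,2])<.008)]; print(c,"bench",len(Q),np.median(Q[:,2]).round(5))
    for n,b in (("x-",Q[:,0]<.52),("x+",Q[:,0]>.64),("y-",Q[:,1]<-.11),("y+",Q[:,1]>.03)): print(n,np.median(Q[b,2]).round(4) if b.sum() else None,end=" ")
    print()
E
python3 - <<'E'
from h import *
plan([],1)
print(monitor.state()["torque"].round(2))
cover("top");cover("side");bench("top");bench("side")
E
```

```text
at 13.375 [0.5746 0.0857 0.038 ] 92.41 tilt [-0.      0.0006] w 0.0339 F [-0.7  6.3 -0. ]
end [0.5746 0.0857 0.038 ] 92.41
0
[]
[]
[ 0.96  0.01 -0.01]
top 622 547 L 5.17 R 0.64 xs 0.0038
side 1010 903 L 3.66 R -0.86 xs -0.0
top bench 4516 0.0003
x- 0.0001 x+ 0.0004 y- 0.0003 y+ 0.0002 
side bench 7896 -0.00109
x- -0.001 x+ -0.0013 y- -0.0011 y+ -0.0012
```

Request:
{"fn": "jog_arm", "kwargs": {
  "linear": [
    [0.8,0,0.05],
    [1.6,0,0.05],
    [2,0,0],
    [0,0,-4],
    [0,0,-4]
  ],
  "turn": [
    [0,0,0],
    [0,0,0],
    [0,0,0],
    [0,0,0],
    [0,0,0]
  ],
  "jaw": [1,1,1,1,1]
}}

```text
clock: 14.2
eef_pos: [0.5724, 0.1307, 0.1177]
ee_rot: [[-0.043, 0.999, -0.001], [0.999, 0.043, -0.0], [-0.0, -0.001, -1.0]]
contact_force: [0.9, 0.2, -0.2]
grip_width: 0.0338
```

```bash
python3 - <<'E'
from h import *
cover("side")
plan([((.587,-.222,.117),92.4,8),((.587,-.222,.0355),92.4,3)],1,1)
E
```

```text
side 1001 892 L 3.79 R -1.01 xs 0.0022
at 14.25 [0.5745 0.1309 0.1236] 92.47 tilt [0.0067 0.001 ] w 0.0339 F [1.3 0.4 5.2]
end [ 0.587  -0.222   0.0355] 92.47
12
[[-4.41, -0.03, 0.08], [-4.42, -0.04, 0.09], [-4.41, -0.03, 0.08], [-4.42, -0.04, 0.08], [-4.41, -0.03, 0.08], [-4.41, -0.04, 0.09], [-4.42, -0.03, 0.08], [-4.41, -0.04, 0.08], [-0.0, 0.0, 2.72], [-0.0, 0.0, 2.71], [-0.0, 0.0, 2.72], [0, 0, 0]]
[[0, 0, 0.0], [0, 0, 0.0], [0, 0, 0.0], [0, 0, 0.0], [0, 0, 0.0], [0, 0, 0.0], [0, 0, 0.0], [0, 0, 0.0], [0, 0, 0.0], [0, 0, 0.0], [0, 0, 0.0], [0, 0, 0]]
```

Request:
{"fn": "jog_arm", "kwargs": {
  "linear": [
    [-4.41,-0.03,0],
    [-4.42,-0.04,0],
    [-4.41,-0.03,0],
    [-4.42,-0.04,0],
    [-4.41,-0.03,0],
    [-4.41,-0.04,0],
    [-4.42,-0.03,0],
    [-4.41,-0.04,0],
    [0,0,2.75],
    [0,0,2.75],
    [0,0,2.7],
    [0,0,0]
  ],
  "turn": [
    [0,0,0],
    [0,0,0],
    [0,0,0],
    [0,0,0],
    [0,0,0],
    [0,0,0],
    [0,0,0],
    [0,0,0],
    [0,0,0],
    [0,0,0],
    [0,0,0],
    [0,0,0]
  ],
  "jaw": [1,1,1,1,1,1,1,1,1,1,1,1]
}}

```text
clock: 15.75
eef_pos: [0.5842, -0.2223, 0.033]
ee_rot: [[-0.043, 0.999, -0.004], [0.999, 0.043, 0.002], [0.002, -0.003, -1.0]]
contact_force: [0.4, -0.3, 0.2]
grip_width: 0.0341
```

```bash
python3 - <<'E'
from h import *
np.set_printoptions(precision=4,suppress=True)
im,d=camera("wrist"); m=camera_model("wrist"); cv2.imwrite("pics/w4.png",im)
plan([],1)
for v in(70,80,110,150,230): print(v,px2w(m,278,v,np.median(d[v-2:v+3,265:292])))
E
```

```text
at 15.8 [ 0.585  -0.2229  0.0347] 92.44 tilt [-0.0011  0.0005] w 0.0336 F [-0.2 -0.6  0.1]
end [ 0.585  -0.2229  0.0347] 92.44
0
[]
[]
70 [ 0.5817 -0.1296  0.047 ]
80 [ 0.5818 -0.1335  0.048 ]
110 [ 0.5823 -0.1451  0.0498]
150 [ 0.583  -0.1609  0.0522]
230 [ 0.5844 -0.1947  0.0557]
```

View pics/w4.png

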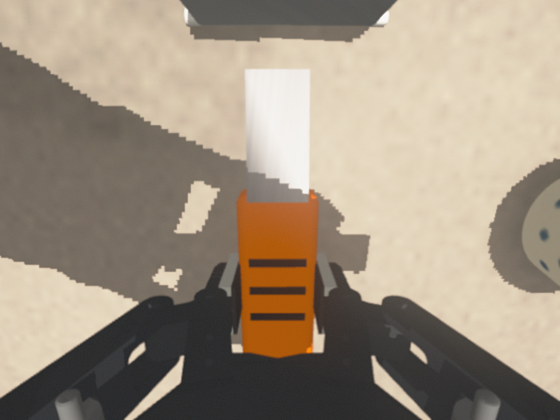

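Request:
{"fn": "jog_arm", "kwargs": {
  "linear": [
    [1.4,0.2,-0.05],
    [1.5,0.05,-0.02],
    [0.8,0,0],
    [0,0,0],
    [0.5,0,-0.06],
    [0.5,0,-0.09],
    [0.5,0,-0.08],
    [0,0,0]
  ],
  "turn": [
    [0,0,0],
    [0,0,0],
    [0,0,0],
    [0,0,0],
    [0,0,0],
    [0,0,0],
    [0,0,0],
    [0,0,0]
  ],
  "jaw": [1,1,1,1,1,1,1,1]
}}

```text
clock: 16.8
eef_pos: [0.585, -0.1717, 0.0378]
ee_rot: [[-0.042, 0.999, -0.0], [0.999, 0.042, -0.0], [-0.0, -0.0, -1.0]]
contact_force: [-0.6, -0.1, -3.3]
grip_width: 0.0336
```

```bash
python3 - <<'E'
from h import *
plan([],1)
print(monitor.state()["torque"].round(2),monitor.state()["ee_rot"].round(4).tolist())
cover("top");cover("side")
E
```

```text
at 16.8 [ 0.585  -0.1717  0.0378] 92.4 tilt [-0.0003 -0.0001] w 0.0336 F [-0.6 -0.1 -3.3]
end [ 0.585  -0.1717  0.0378] 92.4
0
[]
[]
[-0.4   0.01  0.01] [[-0.0418, 0.9991, -0.0003], [0.9991, 0.0418, -0.0001], [-0.0, -0.0003, -1.0]]
top 929 792 L 4.97 R 4.14 xs 0.0029
side 322 272 L 6.21 R 2.69 xs 0.0302
```

Request:
{"fn": "jog_arm", "kwargs": {
  "linear": [
    [0.5,0,-0.06],
    [0.5,0,-0.08],
    [0.3,0,-0.05],
    [0.2,0,-0.03],
    [0,0,0]
  ],
  "turn": [
    [0,0,0],
    [0,0,0],
    [0,0,0],
    [0,0,0],
    [0,0,0]
  ],
  "jaw": [1,1,1,1,1]
}}

```text
clock: 17.52
eef_pos: [0.5846, -0.1567, 0.0402]
ee_rot: [[-0.042, 0.999, 0.0], [0.999, 0.042, -0.0], [-0.0, 0.0, -1.0]]
contact_force: [0.9, -4.5, -3.5]
grip_width: 0.034
```

```bash
python3 - <<'E'
from h import *
plan([],1)
cover("top");cover("top")
E
```

```text
at 17.525 [ 0.5846 -0.1567  0.0402] 92.4 tilt [ 0.0001 -0.0001] w 0.034 F [ 0.9 -4.5 -3.5]
end [ 0.5846 -0.1567  0.0402] 92.4
0
[]
[]
top 953 817 L 5.19 R 9.13 xs 0.0057
top 945 802 L 5.36 R 9.17 xs -0.0019
```

Request:
{"fn": "jog_arm", "kwargs": {
  "linear": [
    [0.2,0,-0.03],
    [0.14,0,-0.02],
    [0,0,0]
  ],
  "turn": [
    [0,0,0],
    [0,0,0],
    [0,0,0]
  ],
  "jaw": [1,1,1]
}}

```text
clock: 18.0
eef_pos: [0.5844, -0.1534, 0.0408]
ee_rot: [[-0.042, 0.999, 0.0], [0.999, 0.042, -0.0], [-0.0, 0.0, -1.0]]
contact_force: [-0.2, -4.7, -2.7]
grip_width: 0.034
```

```bash
python3 - <<'E'
from h import *
plan([],1)
cover("top");cover("top")
E
```

```text
at 18.0 [ 0.5844 -0.1534  0.0408] 92.4 tilt [ 0.0001 -0.0002] w 0.034 F [-0.2 -4.7 -2.7]
end [ 0.5844 -0.1534  0.0408] 92.4
0
[]
[]
top 940 822 L 5.13 R 10.22 xs -0.0002
top 945 810 L 5.25 R 10.11 xs 0.0071
```

Request:
{"fn": "jog_arm", "kwargs": {
  "linear": [
    [-1,0,0.05],
    [-2,0,0.05],
    [-3,0,0],
    [0,0,-3.9],
    [0,0,-4],
    [0,0,0]
  ],
  "turn": [
    [0,0,0],
    [0,0,0],
    [0,0,0],
    [0,0,0],
    [0,0,0],
    [0,0,0]
  ],
  "jaw": [1,1,1,1,1,1]
}}

```text
clock: 18.85
eef_pos: [0.5881, -0.215, 0.1221]
ee_rot: [[-0.041, 0.999, 0.005], [0.999, 0.041, -0.002], [-0.002, 0.005, -1.0]]
contact_force: [0.9, -0.0, -1.5]
grip_width: 0.0339
```

```bash
python3 - <<'E'
from h import *
cover("top")
plan([((.573,.131,.118),92.4,8),((.573,.131,.0365),92.4,3)],1,1)
E
```

```text
top 944 813 L 5.3 R 10.18 xs 0.0035
at 18.9 [ 0.5873 -0.2144  0.1198] 92.37 tilt [ 0.0023 -0.0008] w 0.0341 F [-0.2  0.  -2.2]
end [0.573  0.131  0.0365] 92.37
12
[[4.32, 0.0, 0.02], [4.32, 0.0, 0.03], [4.32, 0.0, 0.02], [4.32, 0.0, 0.02], [4.33, 0.0, 0.02], [4.32, 0.0, 0.03], [4.32, 0.0, 0.02], [4.32, 0.0, 0.02], [-0.0, 0.0, 2.72], [-0.0, 0.0, 2.72], [-0.0, 0.0, 2.71], [0, 0, 0]]
[[0, 0, -0.0], [0, 0, -0.0], [0, 0, -0.0], [0, 0, -0.0], [0, 0, -0.0], [0, 0, -0.0], [0, 0, -0.0], [0, 0, -0.0], [0, 0, -0.0], [0, 0, -0.0], [0, 0, -0.0], [0, 0, 0]]
```

Request:
{"fn": "jog_arm", "kwargs": {
  "linear": [
    [4.32,0,0],
    [4.32,0,0],
    [4.32,0,0],
    [4.32,0,0],
    [4.32,0,0],
    [4.32,0,0],
    [4.32,0,0],
    [4.32,0,0],
    [0,0,2.75],
    [0,0,2.75],
    [0,0,2.7],
    [0,0,0]
  ],
  "turn": [
    [0,0,0],
    [0,0,0],
    [0,0,0],
    [0,0,0],
    [0,0,0],
    [0,0,0],
    [0,0,0],
    [0,0,0],
    [0,0,0],
    [0,0,0],
    [0,0,0],
    [0,0,0]
  ],
  "jaw": [1,1,1,1,1,1,1,1,1,1,1,1]
}}

```text
clock: 20.4
eef_pos: [0.571, 0.1314, 0.0339]
ee_rot: [[-0.042, 0.999, -0.005], [0.999, 0.042, -0.001], [-0.001, -0.005, -1.0]]
contact_force: [-0.7, 0.6, 0.3]
grip_width: 0.0337
```

```bash
python3 - <<'E'
from h import *
np.set_printoptions(precision=4,suppress=True)
im,d=camera("wrist"); m=camera_model("wrist")
plan([],1)
g=im[40:100,278].astype(int).sum(1); print(40+np.argmax(np.abs(np.diff(g))))
for v in(80,110,150,230): print(v,px2w(m,278,v,np.median(d[v-2:v+3,265:292])))
E
```

```text
at 20.45 [0.5719 0.1316 0.0357] 92.39 tilt [-0.0026 -0.0003] w 0.0337 F [ 0.3 -0.3 -1.4]
end [0.5719 0.1316 0.0357] 92.39
0
[]
[]
68
80 [0.5688 0.221  0.0489]
110 [0.5693 0.2094 0.0508]
150 [0.57   0.1936 0.0532]
230 [0.5714 0.1597 0.0565]
```

Request:
{"fn": "jog_arm", "kwargs": {
  "linear": [
    [-1.6,0,-0.05],
    [-1.6,0.05,-0.06],
    [-1.1,0.03,-0.06],
    [0,0,0],
    [-0.5,0,-0.08],
    [-0.5,0,-0.09],
    [-0.3,0,-0.05],
    [0,0,0]
  ],
  "turn": [
    [0,0,0],
    [0,0,0],
    [0,0,0],
    [0,0,0],
    [0,0,0],
    [0,0,0],
    [0,0,0],
    [0,0,0]
  ],
  "jaw": [1,1,1,1,1,1,1,1]
}}

```text
clock: 21.45
eef_pos: [0.5755, 0.0759, 0.0405]
ee_rot: [[-0.042, 0.999, -0.0], [0.999, 0.042, -0.0], [-0.0, -0.0, -1.0]]
contact_force: [-0.3, 0.3, -5.5]
grip_width: 0.034
```

```bash
python3 - <<'E'
from h import *
plan([],1)
cover("top");cover("side");cover("side")
E
```

```text
at 21.45 [0.5755 0.0759 0.0405] 92.4 tilt [-0.0002 -0.0003] w 0.034 F [-0.3  0.3 -5.5]
end [0.5755 0.0759 0.0405] 92.4
0
[]
[]
top 522 457 L 8.59 R 10.4 xs 0.0003
side 1062 884 L 7.59 R 8.59 xs 0.0015
side 1058 903 L 7.35 R 8.59 xs 0.0
```

Request:
{"fn": "jog_arm", "kwargs": {
  "linear": [
    [-0.2,0,0],
    [-0.22,0,-0.03],
    [0,0,0]
  ],
  "turn": [
    [0,0,0],
    [0,0,0],
    [0,0,0]
  ],
  "jaw": [1,1,1]
}}

```text
clock: 21.98
eef_pos: [0.5758, 0.0719, 0.041]
ee_rot: [[-0.042, 0.999, 0.0], [0.999, 0.042, -0.0], [-0.0, 0.0, -1.0]]
contact_force: [-0.9, 1.9, -5.7]
grip_width: 0.0338
```

```bash
python3 - <<'E'
from h import *
plan([],1)
cover("top");cover("side");cover("side")
E
```

```text
at 21.975 [0.5758 0.0719 0.041 ] 92.4 tilt [ 0.0002 -0.    ] w 0.0338 F [-0.9  1.9 -5.7]
end [0.5758 0.0719 0.041 ] 92.4
0
[]
[]
top 499 443 L 10.96 R 9.8 xs 0.0072
side 1082 899 L 8.88 R 8.43 xs 0.0018
side 1069 895 L 8.58 R 8.69 xs 0.0028
```

Request:
{"fn": "jog_arm", "kwargs": {
  "linear": [
    [0,0,0.05],
    [1,0,0.1],
    [2,0,0.05],
    [3,0,0],
    [0,0,0]
  ],
  "turn": [
    [0,0,0],
    [0,0,0],
    [0,0,0],
    [0,0,0],
    [0,0,0]
  ],
  "jaw": [1,1,1,1,1]
}}

```text
clock: 22.75
eef_pos: [0.573, 0.1346, 0.039]
ee_rot: [[-0.045, 0.999, 0.0], [0.999, 0.045, 0.0], [0.0, 0.0, -1.0]]
contact_force: [-0.4, -1.1, -1.5]
grip_width: 0.0339
```

```bash
python3 - <<'E'
from h import *
for _ in range(2): cover("top");cover("side")
plan([((.62,.26,.04),92.4,5),((.62,.26,.0),92.4,4)],1,1)
E
```

```text
top 949 811 L 10.2 R 10.08 xs -0.0002
side 1050 914 L 8.69 R 8.55 xs 0.0042
top 943 798 L 9.8 R 10.19 xs 0.0023
side 1042 903 L 8.64 R 8.61 xs 0.0029
at 22.95 [0.5732 0.1318 0.0389] 92.4 tilt [-0.     -0.0001] w 0.0337 F [-0.1  0.6 -0.7]
end [ 0.62  0.26 -0.  ] 92.4
10
[[2.52, 1.04, -0.02], [2.53, 1.04, -0.02], [2.52, 1.05, -0.03], [2.52, 1.04, -0.02], [2.52, 1.04, -0.02], [0.0, 0.0, 1.0], [0.0, 0.0, 1.0], [0.0, 0.0, 1.0], [0.0, 0.0, 1.0], [0, 0, 0]]
[[0, 0, 0.0], [0, 0, 0.0], [0, 0, 0.0], [0, 0, 0.0], [0, 0, 0.0], [0, 0, 0.0], [0, 0, 0.0], [0, 0, 0.0], [0, 0, 0.0], [0, 0, 0]]
```

Request:
{"fn": "jog_arm", "kwargs": {
  "linear": [
    [2.52,1.04,0],
    [2.53,1.04,0],
    [2.52,1.05,0],
    [2.52,1.04,0],
    [2.52,1.04,0],
    [0,0,1],
    [0,0,1],
    [0,0,1],
    [0,0,0.88],
    [0,0,0],
    [0,0,0]
  ],
  "turn": [
    [0,0,0],
    [0,0,0],
    [0,0,0],
    [0,0,0],
    [0,0,0],
    [0,0,0],
    [0,0,0],
    [0,0,0],
    [0,0,0],
    [0,0,0],
    [0,0,0]
  ],
  "jaw": [1,1,1,1,1,1,1,1,1,1,1]
}}

```text
clock: 24.32
eef_pos: [0.6199, 0.2599, -0.0002]
ee_rot: [[-0.042, 0.999, -0.0], [0.999, 0.042, -0.0], [-0.0, -0.0, -1.0]]
contact_force: [0.5, -0.3, -1.2]
grip_width: 0.0339
```

Request:
{"fn": "jog_arm", "kwargs": {
  "linear": [
    [0,0,0],
    [0,0,0],
    [0,0,0],
    [0,0,0],
    [0,0,-1.5],
    [0,0,-3],
    [0,0,-4],
    [0,0,-4],
    [0,0,-3],
    [0,0,0]
  ],
  "turn": [
    [0,0,0],
    [0,0,0],
    [0,0,0],
    [0,0,0],
    [0,0,0],
    [0,0,0],
    [0,0,0],
    [0,0,0],
    [0,0,0],
    [0,0,0]
  ],
  "jaw": [-1,-1,-1,-1,-1,-1,-1,-1,-1,-1]
}}

```text
clock: 25.58
eef_pos: [0.6209, 0.2605, 0.1591]
ee_rot: [[-0.042, 0.999, 0.005], [0.999, 0.042, 0.002], [0.002, 0.005, -1.0]]
contact_force: [-0.1, 0.3, -0.3]
grip_width: 0.0852
```

```bash
python3 - <<'E'
from h import *
np.set_printoptions(precision=4,suppress=True)
plan([],1); barfind("wrist","pics/w5.png")
cover("top");cover("side")
for c in("top","side"):
    im,d=camera(c); m=camera_model(c); cv2.imwrite(f"pics/{c}9.png",im)
    for t in ["petri_dish","red_slide_box","lens_can","torch"]:
        r=nets.look_for(c,t); print(c,t,[(world(m,x["xyz"]).round(4),round(x["confidence"],2)) for x in r[:2]])
E
```

```text
at 25.575 [0.6209 0.2605 0.1591] 92.4 tilt [0.0053 0.0019] w 0.0852 F [-0.1  0.3 -0.3]
end [0.6209 0.2605 0.1591] 92.4
0
[]
[]
2731 2730 ((618.9497680664062, 259.2098083496094), (35.22490310668945, 87.43838500976562), 2.4115724563598633) [0.0165 0.0181 0.0193]
top 939 814 L 9.92 R 10.07 xs -0.0007
side 1002 907 L 8.55 R 8.68 xs 0.0022
top petri_dish [(array([ 0.7628,  0.1417, -0.0026]), 0.57)]
top red_slide_box [(array([ 0.7759, -0.0144,  0.0347]), 0.6)]
top lens_can []
top torch [(array([ 0.3815, -0.166 ,  0.0225]), 0.74)]
side petri_dish [(array([0.7599, 0.1423, 0.0021]), 0.65), (array([ 0.5609, -0.0561,  0.0859]), 0.59)]
side red_slide_box [(array([ 0.7672, -0.0202,  0.0335]), 0.82), (array([0.3421, 0.1393, 0.0586]), 0.58)]
side lens_can [(array([0.3455, 0.1377, 0.0643]), 0.55), (array([0.5046, 0.3748, 0.0025]), 0.2)]
side torch [(array([ 0.3828, -0.1679,  0.0261]), 0.78)]
```

View pics/side9.png

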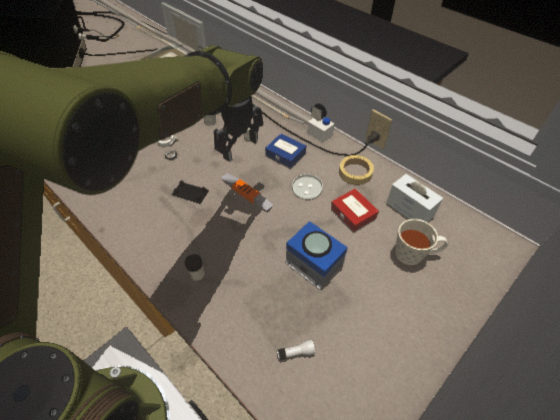

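The picture shows the bar flat at (245,190) and the gripper clear above it. The cover at (316,247) is raised and level, and the dish (307,188), box (354,209), can (194,267) and torch (296,351) are in place. I hand the job in.

```bash
python3 -c "
from h import *
print(job.close_job())"
```

```text
the job is handed in; nothing more can be done
None
```

The cover now stands about 9.7 mm up at both ends and level. It was lifted only with the bar, and I handed the job in at about 26 s of the 69 s allowed.

**What I did:** I took the bar from its rest, stood it on its narrow edge on the bench and tipped it flat with a finger. I then regripped it across its width and pried:

| Step | Left end | Right end |
|---|---|---|
| Left slot | about 4.9 mm | about 0.2 mm |
| Right slot | about 4.9 mm | about 9.9 mm |
| Left slot again | about 9.7 mm | about 9.7 mm |

The ends were never more than about 5 mm apart in what I measured. I then laid the bar flat on the bench at (0.62, 0.26), with its nearer tip about 15 cm from the mount.

**Last checks:**
- **Cover:** after correcting for each camera's bench-height offset, the top camera gave 9.6 mm left and 9.8 mm right. The side camera gave 9.7 and 9.8 mm.
- **Bar and gripper:** the bar is flat and the open gripper is clear above it.
- **Bystanders:** the dish, box and torch were found within about 4 mm of where they started, which is the networks' error. The can matched in the side view, but the network missed it in the final top view.

**Disagreements:**
- **Rise formula:** the cover rose about 0.5 mm less than the formula gave for my nominal insertion depth, so I set the final depths from the measured rise.
- **Cameras while the bar was in the slot:** the top camera, partly blocked, read the left end about 0.8 mm higher than the side camera did. They agreed again once the bar was out.

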